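Lock the clamp of a drilling jig with a T-handle hex key in a blind bore

TASK

Take the thicker of the two T-handle hex keys out of its wooden stand, lower it into the deep bore of the red jig and turn it, pressing only lightly, until it drops fully home into the hex socket of the screw hidden at the bottom. Then turn the screw clockwise (seen from above) until it just comes up against its stop, without forcing it, and let go, leaving the key standing in the screw. Leave the thinner key in its stand and the loose bracket and screwdriver where they are.

Things in the scene. Friction and masses are not known exactly. Their poses are not given: they have to be found in the camera images.
- hexkey: The thicker T-handle hex key, steel, about 400 g, loose, upright in a hole (26 mm across, 40 mm deep) of a fixed wooden stand 70 x 70 x 48 mm. Origin: centre of its lower end; z up the shank, x along the T-bar. Shank: hexagon 20 mm across flats (23.1 across corners), two flats parallel to the T-bar, 114 mm long below the bar, lower edge chamfered 2.2 mm.
- hexkey_bar (a point): Centre of that key's black T-bar: 100 mm long along x, 25 mm thick along y (grip across this), 18 mm tall; 123 mm above the key's lower end. x, y, z as for the key. The bar looks the same turned by half a turn.
- bore (a point): Centre of the mouth of the round bore in the flat top of the red jig, 65 mm above the bench. The jig is fixed, its block 90 x 80 mm; z up. The bore is 26 mm across (3 mm chamfer) and 38 mm deep, down to the screw's head. A key fully home has its lower end 50 mm below this point; resting out of line on the head, only 36 to 41 mm.
- head (a point): Centre of the hidden screw's head at the bottom of the bore, 27 mm above the bench (axes are the jig's, not the screw's). In the head is a hex socket 20.8 mm across flats, 12 mm deep, oiled. How the socket is turned is not known and differs each time; the key fits every 60 degrees, within about 4 degrees; a little more and it wedges part-way and must be turned back a little.
- cam (a joint): How far the hidden screw is turned (rad), growing clockwise from above; it starts somewhere from 0 to 0.4 and ends at a firm stop at 1.2. The reading says nothing of how the socket is turned at the start. The screw resists turning with about 0.12 N m and stays where it is left; turning the grip by more than about 0.1 rad past the stop with a hard grip forces it.
- slimkey_bar (a point): Centre of the black T-bar (70 x 13 x 12 mm) of the thinner hex key, 11 mm across flats, standing in the other, like wooden stand, 120 mm above its lower end. Not to be disturbed.
- bracket: Loose folded aluminium channel, 100 x 64 x 40 mm, open at the top, lying on the bench; origin at the centre of its underside. Not to be disturbed.
- driver: Loose screwdriver lying on the bench along its x axis. Not to be disturbed.
Things that resemble listed ones, but are neither listed nor needed, are in the scene too. What is shaped like the hexkey but white or yellow is not meant.

How it is judged:
By the outcome, as a careful person would: the job done as asked, in the order asked, and still so for the second after the job is handed in, with the robot touching nothing.
It also fails if it takes over 56 s, if anything falls off the work surface, if the arm or the gripper's body presses on something with over 40 N, if the wrist force passes 120 N, or if a joint passes its speed limit or range.

ROBOT

A 6-joint arm with a two-finger parallel gripper is mounted at the origin on the work surface. World frame = base frame: x ahead of the robot, y to its left, z up, the work surface at z = 0. Lengths are in m, angles in rad, forces in N, time in s.
With the tool pointing down it reaches from about 0.325 to 0.875 m from the base axis. Payload 4.4 kg.
Tool frame: the origin (TCP) lies midway between the tips of the shut fingers; the grasp point (between the pads) lies 19 mm behind it; z points along the fingers, x is the direction in which the jaws open and shut, and the axes are right-handed (so a half turn about z gives the same grasp; the last joint's range is limited). The gripper opens to 85 mm and grips with 20 to 120 N. Pads are 22 mm wide; open, the fingers measure 114 mm over their backs; the gripper's body (76 mm by 85 mm) begins 54 mm behind the grasp point. The pads swing forward as they close: fully open they stand 13 mm farther back than shut.
Start: joints at [1.01, 0.207, 1.542, -0, 1.393, -0.15], TCP at [0.229, 0.527, 0.231] pointing down, gripper open.
Joint ranges: [-2.73, 2.73], [-0.86, 2.22], [0.23, 2.46], [-1.11, 4.25], [0.08, 2.63], [-2.82, 2.82]. Speed limits (rad/s): [2.79, 2.79, 3.14, 3.14, 3.14, 3.14].

INTERFACE

Orientations are given as a unit quaternion [w, x, y, z].
In Python, from station import read_state, optics, order gives the robot as it stands.
- The arm moves only by the tool arm_command, never from a script. Its argument "series" is one flat list of numbers, 5 for each row, row after row: the shift along the tool's x, y, z in cm, then the turn about the tool's z in rad, then the closure in counts, from 0 (fully open) to 255 (shut). A call has exactly 8 rows; each row shifts and turns the pose as measured when the row begins, along the tool's axes as they then stand; what a row does not reach is not made up. A row lasts 1/8 s, in which the tool goes at most 62.5 mm and 10.7 degrees, less where a joint would pass 70% of its speed; a pose out of reach is approached as far as the arm can. A call with a gripper value outside its range is refused whole. The fingers move at their own pace and stop on an object; "newtons" is the grip in N (left out, the last holds). Time passes only in rows, so rows that do not move let the fingers close, or fill a call up. It gives the time, the measured TCP pose, the force and the opening at its end, in the units of the state.
- read_state(): the state, without advancing time (a new reading comes with each control period).
- optics.get_image(name): name is "scene" or "side" or "wrist"; returns the picture (420x560x3 uint8, red, green, blue); there is no depth.
- optics.calibration(name): a dict with "camera_matrix" (3x3 intrinsics, pixels), "camera_from_world" (4x4, takes a point from world to camera coordinates); the wrist camera has in their place "tool_from_camera" (4x4, takes a point from camera to tool coordinates, whose origin is the TCP and whose axes are the tool frame's). Camera axes: x right, y up, looking along -z (the intrinsics and any distortion apply to the point x, -y, -z); pixel columns grow to the right and rows downward; lengths in m; the calibration is good to about 2 mm. A picture is of the moment at which its call begins: read the wrist's pose just before it. calibration takes no time and is no camera call.
- order.close_job(): hands the job in, once; it reports no verdict.
The state is a dict: "t": time; "joint_positions": joint angles; "qvel": joint speeds; "tau": joint torques, N m; "tcp_pos": TCP position; "tcp_rot": TCP orientation; "force": force on the tool from outside, world axes, zero at the start; "torque": the same for the moment, N m; "gripper_width": finger opening in m.
Only numpy, scipy, OpenCV 4.12 (cv2) and the standard library are available. Lean on these libraries where they do the work, as an engineer would, in place of code of your own. Each camera call takes 0.05 s, during which the arm holds its last target. There are 200 camera calls.

## Working session

There is one attempt and no reset: what is moved stays moved. The work goes in short steps, Python scripts to look and compute and a tool call to move; the robot and the scene stay as the last step left them, time stands still between calls to the robot, and variables do not carry over. Pictures are saved under pics/ and viewed, about 8 in all and at most 12, crops included, and the job is handed in when it is done.

Besides the shell and the picture viewer there is one more tool, called after "Emit:" as a command line: name --argument value ..., lists and objects as JSON in quotes. arm_command: Moves the arm, as the interface text tells. Its arguments: {"type":"object","properties":{"series":{"type":"array"},"newtons":{"type":"number"}},"required":["series"]}

```bash
ls; mkdir -p pics; python3 - <<'E'
from station import read_state, optics, order
import cv2, numpy as np
s=read_state()
print({k:np.round(v,4) for k,v in s.items()})
for n in ("scene","side","wrist"):
    im=optics.get_image(n); cv2.imwrite(f"pics/{n}0.png",im[:,:,::-1])
    c=optics.calibration(n); print(n,{k:np.round(v,4).tolist() for k,v in c.items()})
a=cv2.imread("pics/scene0.png")
cv2.imwrite("pics/scene0b.png",cv2.resize(a,(800,600),interpolation=cv2.INTER_CUBIC))
b=cv2.imread("pics/side0.png")
cv2.imwrite("pics/side0b.png",cv2.resize(b,(800,600),interpolation=cv2.INTER_CUBIC))
E
```

```text
pics
{'t': np.float64(0.0), 'joint_positions': array([ 1.0105,  0.2075,  1.543 , -0.    ,  1.3935, -0.1505]), 'qvel': array([-0.0007, -0.0002, -0.0011, -0.0013,  0.0002, -0.001 ]), 'tau': array([-9.00000e-04, -3.83030e+01, -2.91599e+01, -4.00000e-04,
        1.06000e-02, -0.00000e+00]), 'tcp_pos': array([0.2287, 0.5267, 0.2301]), 'tcp_rot': array([ 5.000e-04,  8.362e-01,  5.484e-01, -1.100e-03]), 'force': array([-0.4913, -0.3236,  0.5997]), 'torque': array([-0.0237, -0.0379, -0.0341]), 'gripper_width': np.float64(0.0853)}
scene {'camera_matrix': [[436.3953, 0.0, 278.1589], [0.0, 436.3953, 209.4437], [0.0, 0.0, 1.0]], 'camera_from_world': [[-0.478, 0.8784, -0.0007, 0.3202], [-0.5841, -0.3172, 0.7472, 0.2821], [0.656, 0.3576, 0.6646, -1.5586], [0.0, 0.0, 0.0, 1.0]]}
side {'camera_matrix': [[407.5218, 0.0, 278.5713], [0.0, 407.5218, 210.477], [0.0, 0.0, 1.0]], 'camera_from_world': [[-0.9084, -0.4181, -0.0027, 0.5374], [0.2996, -0.6552, 0.6935, -0.2777], [-0.2917, 0.6292, 0.7205, -0.9125], [0.0, 0.0, 0.0, 1.0]]}
wrist {'camera_matrix': [[360.7825, 0.0, 274.2614], [0.0, 360.7825, 206.2939], [0.0, 0.0, 1.0]], 'tool_from_camera': [[1.0, -0.0, -0.0007, -0.0001], [-0.0002, -0.9587, -0.2845, -0.0722], [-0.0006, 0.2845, -0.9587, -0.1438], [0.0, 0.0, 0.0, 1.0]]}
```

View pics/scene0b.png

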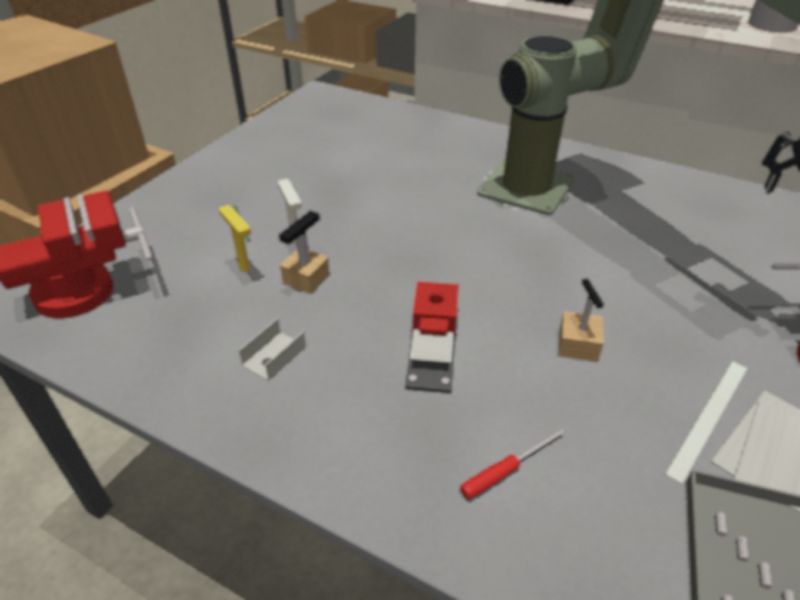

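View pics/side0b.png

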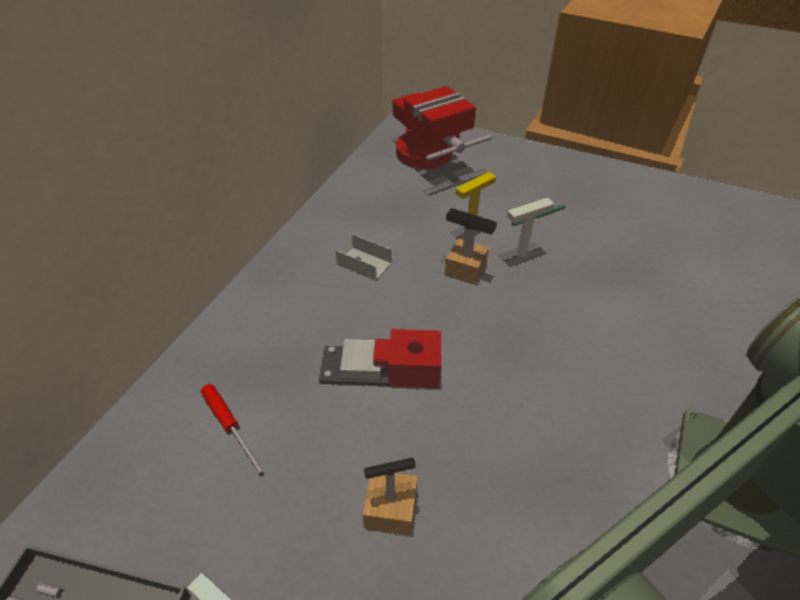

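The scene view shows two black-barred keys in stands: A, with its bar at scene (300,227) and side (471,221), and B, at scene (592,293) and side (390,467). There are also a white key at scene (290,195) and a yellow one at (237,235), neither of which is meant. A looks thicker. The bore is at scene (436,298) and side (415,347). Next I'll triangulate these and check A and B in one crop.

```bash
cat > h.py <<'E'
import numpy as np, cv2
from station import read_state, optics
from scipy.spatial.transform import Rotation as R
def ray(n,uv,tcp=None):
    c=optics.calibration(n);K=c["camera_matrix"];K=np.array(K)
    d=np.array([(uv[0]-K[0,2])/K[0,0],-(uv[1]-K[1,2])/K[1,1],-1.])
    if n=="wrist":
        p,q=tcp; Rt=R.from_quat(np.roll(q,-1)).as_matrix(); T=np.array(c["tool_from_camera"])
        return Rt@T[:3,3]+p, Rt@T[:3,:3]@d
    T=np.array(c["camera_from_world"]); return -T[:3,:3].T@T[:3,3], T[:3,:3].T@d
def tri(rs):
    A=0;b=0
    for o,d in rs:
        d=d/np.linalg.norm(d);P=np.eye(3)-np.outer(d,d);A=A+P;b=b+P@o
    x=np.linalg.solve(A,b)
    return x
def onz(r,z): o,d=r; return o+d*(z-o[2])/d[2]
def proj(n,X):
    c=optics.calibration(n);K=np.array(c["camera_matrix"]);T=np.array(c["camera_from_world"])
    p=T[:3,:3]@X+T[:3,3]; return K[0,0]*p[0]/-p[2]+K[0,2], K[1,1]*-p[1]/-p[2]+K[1,2]
E
python3 - <<'E'
from h import *
f=560/800
pts=dict(Abar=((300,227),(471,221)),Bbar=((592,293),(390,467)),bore=((436,298),(415,347)),white=((290,193),(532,211)),yellow=((235,220),(476,187)))
for k,(a,b) in pts.items():
    r=[ray("scene",np.array(a)*f),ray("side",np.array(b)*f)];x=tri(r)
    print(k,x.round(4),"r",np.hypot(*x[:2]).round(3), np.array(proj("scene",x))/f,np.array(proj("side",x))/f)
for e in [((284,236),(316,217),"scene"),((449,215),(494,226),"side")]:
    p=[onz(ray(e[2],np.array(v)*f),.13+.008) for v in e[:2]]; print(p, np.linalg.norm(p[1]-p[0]),np.arctan2(*(p[1]-p[0])[1::-1]))
a=cv2.imread("pics/scene0.png");b=cv2.imread("pics/side0.png")
cr=lambda im,x,y:cv2.resize(im[y-45:y+45,x-60:x+60],(400,300),interpolation=cv2.INTER_CUBIC)
cv2.imwrite("pics/crop1.png",np.vstack([np.hstack([cr(a,210,170),cr(b,330,165)]),np.hstack([cr(a,410,220),cr(b,275,350)])]))
E
```

```text
Abar [ 0.5579 -0.275   0.1283] r 0.622 [300.10588491 227.17273145] [471.08066268 220.82003099]
Bbar [0.4777 0.273  0.1265] r 0.55 [591.76295409 292.78412691] [389.77519226 467.33774   ]
bore [0.5506 0.0166 0.0623] r 0.551 [436.19067451 298.2371545 ] [415.16047118 346.72157915]
white [ 0.4585 -0.3708  0.1199] r 0.59 [290.49449963 193.86045525] [532.41004234 210.06858094]
yellow [ 0.5918 -0.4072  0.1185] r 0.718 [235.92718779 221.53269216] [476.62221299 185.47783509]
[array([ 0.6067684 , -0.27598239,  0.138     ]), array([ 0.52589499, -0.25873662,  0.138     ])] 0.08269174828804186 2.9314954882556368
[array([ 0.60056099, -0.26227268,  0.138     ]), array([ 0.50868228, -0.26627016,  0.138     ])] 0.09196562490468387 -3.0981118716955036
```

View pics/crop1.png

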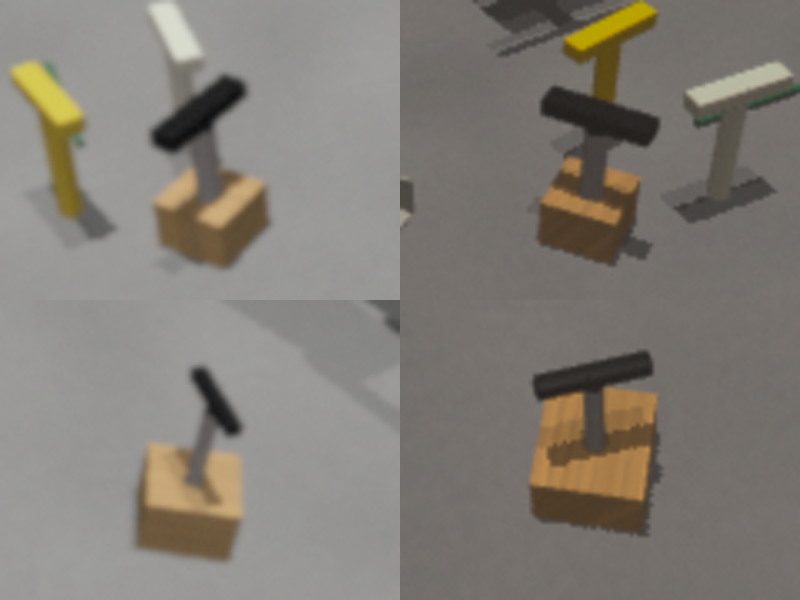

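Crop: A (top row, bar at about (198,112) and (600,115)) has the thicker, longer bar and shank. B (bottom row) is slim. So A is the hexkey, at roughly (0.558, -0.275). I'll move over it for a close look.

Emit:
arm_command --series '[0, 0, 0, -0.137, 0, 0, 0, 0, -0.137, 0, 0, 0, 0, -0.137, 0, -5.7, 2.3, 0, 0, 0, -5.7, 2.3, 0, 0, 0, -5.7, 2.3, 0, 0, 0, -5.7, 2.3, 0, 0, 0, -5.7, 2.3, 0, 0, 0]'

```text
t: 1.15
tcp_pos: [0.3487, 0.2396, 0.2278]
tcp_rot: [0.001, 0.698, 0.716, -0.003]
force: [1.4, -0.7, -0.2]
gripper_width: 0.0853
```

Emit:
arm_command --series '[-5.7, 2.3, 0, 0, 0, -5.7, 2.3, 0, 0, 0, -5.7, 2.3, 0, 0, 0, -5.7, 2.3, 0, 0, 0, -5.7, 2.3, 0, 0, 0, -5.7, 2.3, 0, 0, 0, -5.7, 2.3, 0, 0, 0, -5.7, 2.3, 0, 0, 0]'

```text
t: 2.15
tcp_pos: [0.544, -0.2208, 0.2289]
tcp_rot: [0.001, 0.699, 0.715, -0.001]
force: [0.8, 1.1, -0.1]
gripper_width: 0.0854
```

Emit:
arm_command --series '[-3, 1.2, 0, 0, 0, -1.5, 0.5, 0, 0, 0, 0, 0, 0, 0, 0, 0, 0, 0, 0, 0, 0, 0, 0, 0, 0, 0, 0, 0, 0, 0, 0, 0, 0, 0, 0, 0, 0, 0, 0, 0]'

```text
t: 3.15
tcp_pos: [0.5614, -0.2653, 0.2276]
tcp_rot: [-0.001, 0.699, 0.715, -0.001]
force: [0.4, 0.1, -0.1]
gripper_width: 0.0858
```

```bash
python3 - <<'E'
from h import *
s=read_state();print(s["tcp_pos"].round(4),s["tcp_rot"].round(4),s["joint_positions"].round(3),s["force"].round(2),s["t"])
im=optics.get_image("wrist")[:,:,::-1];cv2.imwrite("pics/w1.png",im)
np.savez("w1.npz",p=s["tcp_pos"],q=s["tcp_rot"])
cv2.imwrite("pics/w1b.png",cv2.resize(im,(800,600),interpolation=cv2.INTER_CUBIC))
E
```

```text
[ 0.5614 -0.2653  0.2276] [-1.000e-03  6.989e-01  7.152e-01 -7.000e-04] [-5.800e-01  3.070e-01  1.424e+00 -1.000e-03  1.412e+00 -2.174e+00] [ 0.36  0.09 -0.14] 3.15
```

View pics/w1b.png

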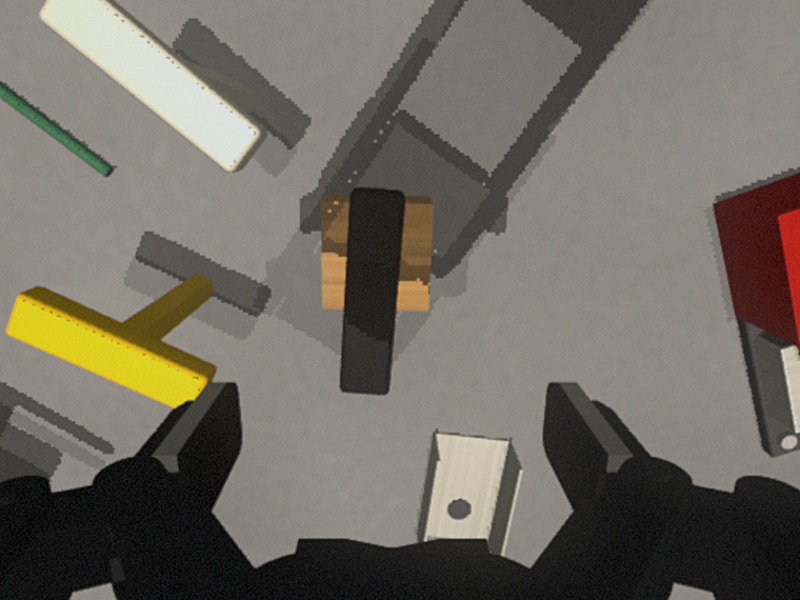

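The wrist view shows key A's bar with corners near (354,190), (404,193), (388,394) and (341,390), standing in its stand at (376,252). The yellow key's end is at (200,390), near the left finger's path, and the white key is at the upper left.

```bash
python3 - <<'E'
from h import *
d=np.load("w1.npz");f=.7
for z in (.131,.140):
    P=[onz(ray("wrist",np.array(v)*f,(d["p"],d["q"])),z) for v in ((354,190),(404,193),(388,394),(341,390))]
    c=np.mean(P,0);a=(P[2]+P[3]-P[0]-P[1])/2
    print(z,c.round(4),"len",np.linalg.norm(a).round(4),"w",np.linalg.norm(P[1]-P[0]).round(4),np.linalg.norm(P[2]-P[3]).round(4),"yaw",np.degrees(np.arctan2(a[1],a[0])))
for n,v,z in (("stand",((322,198),(433,198),(431,311),(322,309)),.048),("yellow end",((214,372),(178,408)),.12),("jig edge",((715,205),),.065)):
    print(n,[onz(ray("wrist",np.array(u)*f,(d["p"],d["q"])),z).round(4) for u in v])
R_=R.from_quat(np.roll(d["q"],-1)).as_matrix();print("tool x yaw",np.degrees(np.arctan2(R_[1,0],R_[0,0])))
E
```

```text
0.131 [ 0.562  -0.2752  0.131 ] len 0.102 w 0.023 0.0243 yaw -3.259769357886179
0.14 [ 0.5593 -0.2749  0.14  ] len 0.0982 w 0.0221 0.0234 yaw -3.2597693578862037
stand [array([ 0.5233, -0.3094,  0.048 ]), array([ 0.5217, -0.2405,  0.048 ]), array([ 0.5955, -0.2385,  0.048 ]), array([ 0.5957, -0.3104,  0.048 ])]
yellow end [array([ 0.6087, -0.3588,  0.12  ]), array([ 0.6305, -0.3799,  0.12  ])]
jig edge [array([ 0.5203, -0.0753,  0.065 ])]
tool x yaw 91.32682835554326
```

Emit:
arm_command --series '[-1.0, -0.1, 0, 0.08, 0, 0, 0, 3, 0, 0, 0, 0, 4, 0, 0, 0, 0, 3, 0, 0, 0, 0, 1, 0, 0, 0, 0, 0, 0, 0, 0, 0, 0, 0, 0, 0, 0, 0, 0, 0]' --newtons 40

```text
t: 4.2
tcp_pos: [0.564, -0.2782, 0.1202]
tcp_rot: [0.004, 0.728, 0.686, 0.0]
force: [-0.3, 0.3, -0.6]
gripper_width: 0.0853
```

Emit:
arm_command --series '[0.3, -0.4, 0.8, 0, 0, 0, 0, 0.3, 0, 0, 0, 0, 0, 0, 0, 0, 0, 0, 0, 255, 0, 0, 0, 0, 255, 0, 0, 0, 0, 255, 0, 0, 0, 0, 255, 0, 0, 0, 0, 255]' --newtons 40

```text
t: 5.2
tcp_pos: [0.5612, -0.2755, 0.1106]
tcp_rot: [0.006, 0.728, 0.686, 0.001]
force: [0.1, 0.5, -0.0]
gripper_width: 0.0244
```

Emit:
arm_command --series '[0, 0, -1.5, 0, 255, 0, 0, -2.5, 0, 255, 0, 0, -2.5, 0, 255, 0, 0, -2.5, 0, 255, 0, 0, -0.5, 0, 255, 0, 0, 0, 0, 255, 0, 0, 0, 0, 255, 0, 0, 0, 0, 255]' --newtons 60

```text
t: 6.2
tcp_pos: [0.5567, -0.2726, 0.2032]
tcp_rot: [0.0, 0.728, 0.686, -0.0]
force: [0.4, -0.0, -3.6]
gripper_width: 0.024
```

Emit:
arm_command --series '[2, 0, 0, 0, 255, 4, 0, 0, 0, 255, 4.5, 0, 0, 0, 255, 4.5, 0, 0, 0, 255, 3.5, 0, 0, 0, 255, 2, 0, 0, 0, 255, 0, 0, 0, 0, 255, 0, 0, 0, 0, 255]'

```text
t: 7.2
tcp_pos: [0.5657, -0.0539, 0.1986]
tcp_rot: [-0.005, 0.727, 0.686, -0.001]
force: [0.2, -0.6, -4.4]
gripper_width: 0.024
```

```bash
python3 - <<'E'
from h import *
s=read_state();print(s["tcp_pos"].round(4),s["tcp_rot"].round(4),s["joint_positions"].round(3),s["force"].round(2),s["torque"].round(3),s["gripper_width"],s["t"])
im=optics.get_image("wrist")[:,:,::-1];cv2.imwrite("pics/w2.png",im)
np.savez("w2.npz",p=s["tcp_pos"],q=s["tcp_rot"])
cv2.imwrite("pics/w2b.png",cv2.resize(im,(800,600),interpolation=cv2.INTER_CUBIC))
E
```

```text
[ 0.5657 -0.0539  0.1986] [-0.0048  0.7272  0.6864 -0.0008] [-0.249  0.226  1.588  0.004  1.337 -1.763] [ 0.21 -0.6  -4.37] [-0.038  0.016 -0.016] 0.02396069714676615 7.2
```

View pics/w2b.png

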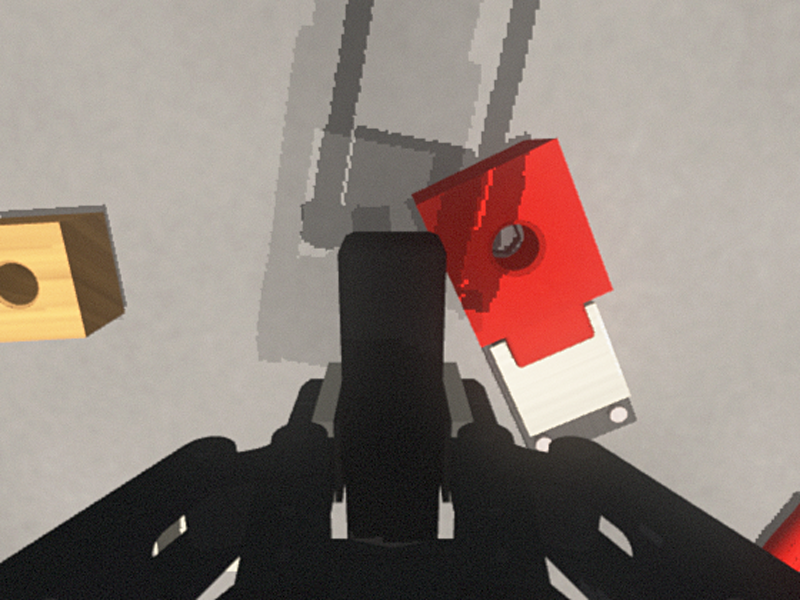

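The wrist view shows the key held squarely with its bar in line. The bore mouth is at about (516,246) and the screw head is partly visible inside at (509,238). I'll locate the bore and enlarge it, since the socket's orientation may show.

```bash
python3 - <<'E'
from h import *
d=np.load("w2.npz");f=.7
c=onz(ray("wrist",np.array((516,246))*f,(d["p"],d["q"])),.065);print("bore",c.round(4))
e=[onz(ray("wrist",np.array(v)*f,(d["p"],d["q"])),.065) for v in ((489,246),(545,246),(516,220),(516,273))];print([x.round(4) for x in e])
o,_=ray("wrist",(0,0),(d["p"],d["q"]));print("cam",o.round(3))
im=cv2.imread("pics/w2.png")[148:196,329:393]
g=cv2.convertScaleAbs(im,alpha=1.6,beta=10)
cv2.imwrite("pics/crop2.png",cv2.resize(g,(640,480),interpolation=cv2.INTER_CUBIC))
E
```

```text
bore [0.5511 0.0158 0.065 ]
[array([0.5502, 0.0011, 0.065 ]), array([0.552 , 0.0317, 0.065 ]), array([0.5368, 0.0157, 0.065 ]), array([0.5663, 0.016 , 0.065 ])]
cam [ 0.495 -0.051  0.343]
```

View pics/crop2.png

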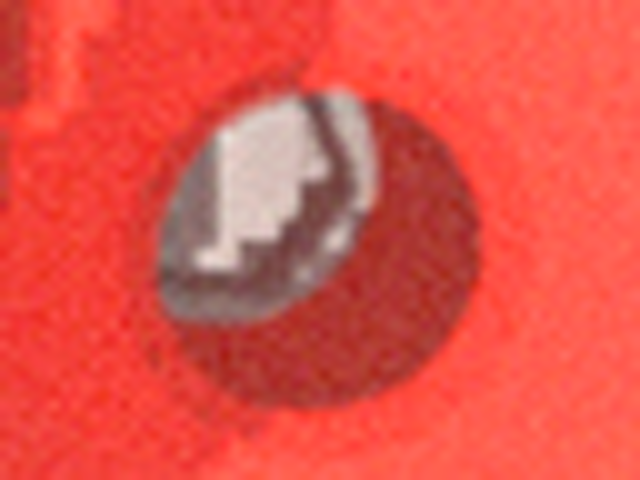

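The crop shows the head with hex edges, at roughly 9° mod 60 in the picture. I'll move the camera straight over the bore for a cleaner look.

Emit:
arm_command --series '[3.5, 2.6, 0, 0, 255, 3.0, 2.2, 0, 0, 255, 0.5, 0.4, 0, 0, 255, 0, 0, 0, 0, 255, 0, 0, 0, 0, 255, 0, 0, 0, 0, 255, 0, 0, 0, 0, 255, 0, 0, 0, 0, 255]'

```text
t: 8.25
tcp_pos: [0.6212, 0.0064, 0.1976]
tcp_rot: [-0.005, 0.731, 0.682, -0.003]
force: [-0.7, -0.2, -4.4]
gripper_width: 0.0238
```

```bash
python3 - <<'E'
from h import *
s=read_state();print(s["tcp_pos"].round(4),s["tcp_rot"].round(4),s["force"].round(2),s["torque"].round(3),s["t"])
ims=[optics.get_image("wrist")[:,:,::-1] for _ in range(4)]
im=np.mean(ims,0).astype(np.uint8);cv2.imwrite("pics/w3.png",im)
np.savez("w3.npz",p=s["tcp_pos"],q=s["tcp_rot"])
c=optics.calibration("wrist");T=np.array(c["tool_from_camera"]);K=np.array(c["camera_matrix"])
Rt=R.from_quat(np.roll(s["tcp_rot"],-1)).as_matrix()
def pw(X):
    p=np.linalg.inv(T)@np.append(Rt.T@(X-s["tcp_pos"]),1); return np.array([K[0,0]*p[0]/-p[2]+K[0,2],K[1,1]*p[1]/p[2]+K[1,2]])
b=np.array([.551,.016,.065]);h=np.array([.551,.016,.027]);print("pred",pw(b),pw(h))
u,v=pw(h).astype(int);x0,y0=u-32,max(v-24,0)
print(x0,y0)
# direction mapping: circle of radius 10 mm at head height to image
cr=cv2.convertScaleAbs(im[y0:y0+48,x0:x0+64],alpha=1.6,beta=10)
big=cv2.resize(cr,(640,480),interpolation=cv2.INTER_CUBIC)
cv2.imwrite("pics/crop3.png",big)
E
```

```text
[0.6212 0.0064 0.1976] [-0.005   0.7312  0.6822 -0.0027] [-0.68 -0.15 -4.45] [ 0.045 -0.026 -0.003] 8.25
pred [280.09108571 103.43779914] [279.21897544 103.44002317]
247 79
```

View pics/crop3.png

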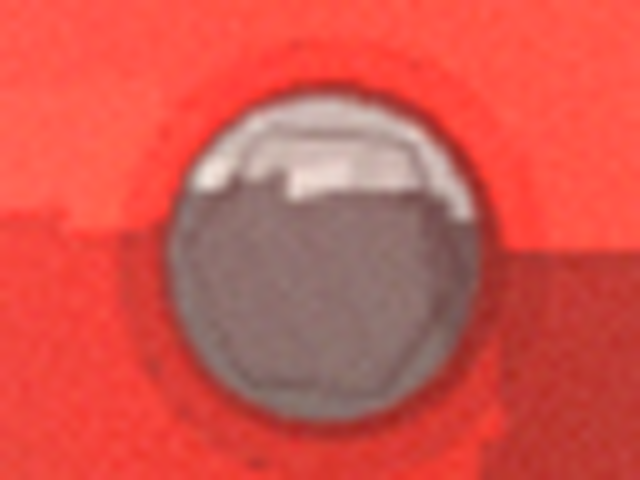

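The crop shows the hex socket clearly: centre about (325,258), corners near (267,126), (411,145), (455,262), (387,394), (245,386) and (195,256). I'll unproject these to the head plane.

```bash
python3 - <<'E'
from h import *
d=np.load("w3.npz");w=(d["p"],d["q"])
px=np.array([(267,126),(411,145),(455,262),(387,394),(245,386),(195,256)])/10+[246.55,78.55]
P=np.array([onz(ray("wrist",v,w),.027)[:2] for v in px]);c=P.mean(0);v=P-c
a=np.degrees(np.arctan2(v[:,1],v[:,0]));print("hex centre",c.round(4),"r",(np.hypot(*v.T)*1e3).round(1),"corner yaw mod60",(a%60).round(1))
z=np.angle(np.sum(np.exp(6j*np.radians(a))))/6;print("mean",np.degrees(z)%60)
rim=np.array([(170,255),(482,255),(328,85),(328,430)])/10+[246.55,78.55]
print("rim (bore wall) c at .065",np.mean([onz(ray("wrist",u,w),.064)[:2] for u in rim],0).round(4))
Rt=R.from_quat(np.roll(d["q"],-1)).as_matrix();print("toolx yaw",np.degrees(np.arctan2(Rt[1,0],Rt[0,0])), "tilt z",Rt[:,2].round(4))
E
```

```text
hex centre [0.5521 0.0159] r [12.  11.7 10.8 11.9 12.2 11.1] corner yaw mod60 [20.7 19.4 26.2 21.7 21.8 23.4]
mean 22.163959416782905
rim (bore wall) c at .065 [0.5516 0.0154]
toolx yaw 86.02590439796558 tilt z [-0.0108  0.0037 -0.9999]
```

Socket corners lie at yaw 22° mod 60, and the key's bar is at -4°, so it needs about +26° (counter-clockwise). The bore axis is about (0.5518, 0.0157). I'll go above it and turn.

Emit:
arm_command --series '[0.25, -3.3, 0, 0, 255, 0.2, -3.0, 0, 0, 255, 0, -0.5, 0, -0.15, 255, 0, 0, 0, -0.15, 255, 0, 0, 0, -0.15, 255, 0, 0, 0, 0, 255, 0, 0, 0, 0, 255, 0, 0, 0, 0, 255]'

```text
t: 9.45
tcp_pos: [0.552, 0.0168, 0.199]
tcp_rot: [-0.005, 0.556, 0.831, -0.001]
force: [0.5, 0.4, -4.7]
gripper_width: 0.0239
```

```bash
cat > st.py <<'E'
from h import *
s=read_state();Rt=R.from_quat(np.roll(s["tcp_rot"],-1)).as_matrix()
g=s["tcp_pos"]-.0204*Rt[:,2]           # bar centre
low=g+.123*Rt[:,2]
print("t",round(s["t"],2),"tcp",s["tcp_pos"].round(4),"yaw",np.degrees(np.arctan2(Rt[1,0],Rt[0,0])).round(2),"tilt",Rt[:,2].round(4),"low",low.round(4),"F",s["force"].round(2),"M",s["torque"].round(3),"w",round(float(s["gripper_width"]),4),"q6",s["joint_positions"][5].round(3))
print("low->bore tool x,y cm",(100*(Rt.T@(np.array([.5518,.0157,0])-low)))[:2].round(2),"depth below mouth mm",((.065-low[2])*1e3).round(1))
E
python3 - <<'E'
import st
from h import *
d=np.load("w2.npz");Rt=R.from_quat(np.roll(d["q"],-1)).as_matrix()
for v in ((342,240),(392,233),(443,240)):
    p=onz(ray("wrist",np.array(v)*.7,(d["p"],d["q"])),d["p"][2]+.0204+.009);print("bar end in tool",(Rt.T@(p-d["p"])).round(4))
E
```

```text
t 9.45 tcp [0.552  0.0168 0.199 ] yaw 112.44 tilt [-0.009   0.0036 -1.    ] low [0.551  0.0172 0.0964] F [ 0.46  0.42 -4.69] M [-0.014 -0.009 -0.044] w 0.0239 q6 -2.091
low->bore tool x,y cm [-0.23  0.08] depth below mouth mm -31.4
bar end in tool [-0.0114 -0.0511 -0.0291]
bar end in tool [-0.0001 -0.0526 -0.029 ]
bar end in tool [ 0.0114 -0.051  -0.0289]
```

Emit:
arm_command --series '[-0.17, 0.17, 0, 0, 255, 0, 0, 1.0, 0, 255, 0, 0, 1.0, 0, 255, 0, 0, 0.7, 0, 255, 0, 0, 0.7, 0, 255, 0, 0, 0.6, 0, 255, 0, 0, 0.4, 0, 255, 0, 0, 0, 0, 255]'

```text
t: 10.45
tcp_pos: [0.5534, 0.0161, 0.1506]
tcp_rot: [-0.006, 0.557, 0.831, -0.001]
force: [0.6, -0.7, -4.0]
gripper_width: 0.0243
```

```bash
python3 st.py
```

```text
t 10.45 tcp [0.5534 0.0161 0.1506] yaw 112.35 tilt [-0.011   0.0039 -0.9999] low [0.5523 0.0165 0.048 ] F [ 0.56 -0.65 -4.04] M [-0.034  0.04   0.05 ] w 0.0243 q6 -2.091
low->bore tool x,y cm [-0.09 -0.03] depth below mouth mm 17.0
```

The key is 17 mm into the bore with no contact force. Going on gently.

Emit:
arm_command --series '[0, 0, 0.7, 0, 255, 0, 0, 0.6, 0, 255, 0, 0, 0.4, 0, 255, 0, 0, 0.2, 0, 255, 0, 0, 0.2, 0, 255, 0, 0, 0.2, 0, 255, 0, 0, 0.2, 0, 255, 0, 0, 0.2, 0, 255]'

```text
t: 11.45
tcp_pos: [0.5545, 0.016, 0.1232]
tcp_rot: [-0.004, 0.557, 0.831, -0.001]
force: [0.5, 0.3, -4.0]
gripper_width: 0.0241
```

```bash
python3 st.py
```

```text
t 11.45 tcp [0.5545 0.016  0.1232] yaw 112.35 tilt [-0.0076  0.0034 -1.    ] low [0.5537 0.0163 0.0206] F [ 0.46  0.3  -4.03] M [ 0.02  -0.018  0.007] w 0.0241 q6 -2.091
low->bore tool x,y cm [ 0.   -0.19] depth below mouth mm 44.4
```

The depth reads 44.4 mm with no force, so it is already in the socket. I'll continue to home (50 mm).

Emit:
arm_command --series '[0, -0.1, 0.2, 0, 255, 0, 0, 0.2, 0, 255, 0, 0, 0.2, 0, 255, 0, 0, 0.1, 0, 255, 0, 0, 0.1, 0, 255, 0, 0, 0.1, 0, 255, 0, 0, 0.05, 0, 255, 0, 0, 0, 0, 255]'

```text
t: 12.45
tcp_pos: [0.555, 0.0157, 0.1176]
tcp_rot: [-0.003, 0.557, 0.831, 0.0]
force: [-1.4, -0.0, 1.9]
gripper_width: 0.0245
```

```bash
python3 st.py
```

```text
t 12.45 tcp [0.555  0.0157 0.1176] yaw 112.36 tilt [-0.0041  0.0034 -1.    ] low [0.5546 0.0161 0.015 ] F [-1.44 -0.03  1.92] M [0.094 0.364 0.008] w 0.0245 q6 -2.091
low->bore tool x,y cm [ 0.06 -0.27] depth below mouth mm 50.0
```

Fully home at 50.0 mm, with about 6 N of press. Now I'll turn clockwise with a softer grip. At least 0.8 rad remains, so 0.6 rad first.

Emit:
arm_command --series '[0, 0, -0.05, 0, 255, -0.02, 0, 0, 0.1, 255, -0.02, 0, 0, 0.1, 255, -0.02, 0, 0, 0.1, 255, -0.02, 0, 0, 0.1, 255, -0.02, 0, 0, 0.1, 255, -0.02, 0, 0, 0.1, 255, 0, 0, 0, 0, 255]' --newtons 30

```text
t: 13.45
tcp_pos: [0.5549, 0.0145, 0.1176]
tcp_rot: [-0.003, 0.782, 0.623, -0.001]
force: [-1.2, 0.6, 2.7]
gripper_width: 0.0241
```

```bash
python3 st.py
```

```text
t 13.45 tcp [0.5549 0.0145 0.1176] yaw 77.05 tilt [-0.0049  0.003  -1.    ] low [0.5544 0.0148 0.015 ] F [-1.16  0.57  2.74] M [0.044 0.407 0.052] w 0.0241 q6 -1.477
low->bore tool x,y cm [ 0.02 -0.27] depth below mouth mm 50.0
```

Emit:
arm_command --series '[-0.01, 0, -0.03, 0.05, 255, -0.01, 0, 0, 0.05, 255, -0.01, 0, 0, 0.03, 255, 0, 0, 0, 0, 255, 0, 0, 0, 0, 255, 0, 0, 0, 0, 255, 0, 0, 0, 0, 255, 0, 0, 0, 0, 255]' --newtons 30

```text
t: 14.45
tcp_pos: [0.5548, 0.0142, 0.1176]
tcp_rot: [-0.003, 0.82, 0.572, -0.001]
force: [-0.8, 0.1, 2.7]
gripper_width: 0.0242
```

```bash
python3 st.py
```

```text
t 14.45 tcp [0.5548 0.0142 0.1176] yaw 69.84 tilt [-0.0051  0.0029 -1.    ] low [0.5543 0.0145 0.015 ] F [-0.79  0.12  2.74] M [0.077 0.394 0.011] w 0.0242 q6 -1.352
low->bore tool x,y cm [ 0.02 -0.26] depth below mouth mm 50.0
```

Emit:
arm_command --series '[-0.01, 0, 0, 0.03, 255, -0.01, 0, 0, 0.03, 255, 0, 0, 0, 0, 255, 0, 0, 0, 0, 255, 0, 0, 0, 0, 255, -0.01, 0, 0, 0.03, 255, 0, 0, 0, 0, 255, 0, 0, 0, 0, 255]'

```text
t: 15.45
tcp_pos: [0.5547, 0.014, 0.1175]
tcp_rot: [-0.003, 0.846, 0.532, -0.001]
force: [-1.6, 0.8, 2.9]
gripper_width: 0.0241
```

```bash
python3 st.py
```

```text
t 15.45 tcp [0.5547 0.014  0.1175] yaw 64.34 tilt [-0.0052  0.003  -1.    ] low [0.5541 0.0143 0.0149] F [-1.6   0.76  2.9 ] M [0.166 0.387 0.137] w 0.0241 q6 -1.256
low->bore tool x,y cm [ 0.02 -0.26] depth below mouth mm 50.1
```

Emit:
arm_command --series '[0, 0, 0, 0, 255, 0, 0, 0, 0, 255, -0.005, 0, 0, 0.025, 255, -0.005, 0, 0, 0.025, 255, 0, 0, 0, 0, 255, 0, 0, 0, 0, 255, 0, 0, 0, 0, 255, 0, 0, 0, 0, 255]'

```text
t: 16.45
tcp_pos: [0.5546, 0.0139, 0.1176]
tcp_rot: [-0.003, 0.86, 0.51, -0.001]
force: [-1.6, 1.0, 2.9]
gripper_width: 0.0241
```

```bash
python3 st.py; python3 st.py|head -1; python3 - <<'E'
from h import *
for i in range(4):
    optics.get_image("side"); s=read_state();print(s["torque"].round(3),s["force"].round(2))
E
```

```text
t 16.45 tcp [0.5546 0.0139 0.1176] yaw 61.27 tilt [-0.0052  0.003  -1.    ] low [0.5541 0.0142 0.015 ] F [-1.57  1.01  2.93] M [0.146 0.404 0.126] w 0.0241 q6 -1.203
low->bore tool x,y cm [ 0.02 -0.26] depth below mouth mm 50.0
t 16.45 tcp [0.5546 0.0139 0.1176] yaw 61.27 tilt [-0.0052  0.003  -1.    ] low [0.5541 0.0142 0.015 ] F [-1.57  1.01  2.93] M [0.146 0.404 0.126] w 0.0241 q6 -1.203
[0.087 0.388 0.111] [-1.24  0.7   2.56]
[0.115 0.343 0.038] [-1.65  0.82  3.34]
[0.105 0.386 0.098] [-1.93  0.63  2.65]
[0.135 0.409 0.107] [-1.4   0.8   3.01]
```

Torque is holding at about 0.1 N m, which is screw friction, so it isn't at the stop yet.

Emit:
arm_command --series '[-0.005, 0, 0, 0.03, 255, -0.005, 0, 0, 0.03, 255, 0, 0, 0, 0, 255, 0, 0, 0, 0, 255, 0, 0, 0, 0, 255, 0, 0, 0, 0, 255, 0, 0, 0, 0, 255, 0, 0, 0, 0, 255]'

```text
t: 17.65
tcp_pos: [0.5545, 0.0138, 0.1176]
tcp_rot: [-0.003, 0.876, 0.482, -0.002]
force: [-1.9, 0.5, 2.4]
gripper_width: 0.0241
```

```bash
cat >> st.py <<'E'
m=[]
for i in range(5):
    optics.get_image("side"); m.append(read_state()["torque"][2])
print("Mz mean",np.mean(m).round(3))
E
python3 st.py
```

```text
t 17.65 tcp [0.5545 0.0138 0.1176] yaw 57.59 tilt [-0.0053  0.0029 -1.    ] low [0.554  0.0141 0.015 ] F [-1.87  0.53  2.38] M [0.122 0.394 0.104] w 0.0241 q6 -1.138
low->bore tool x,y cm [ 0.02 -0.26] depth below mouth mm 50.0
Mz mean 0.093
```

Total 0.956 rad. Torque is unchanged, so I'll go on.

Emit:
arm_command --series '[-0.005, 0, 0, 0.03, 255, -0.005, 0, 0, 0.03, 255, 0, 0, 0, 0, 255, 0, 0, 0, 0, 255, 0, 0, 0, 0, 255, 0, 0, 0, 0, 255, 0, 0, 0, 0, 255, 0, 0, 0, 0, 255]'

```text
t: 18.9
tcp_pos: [0.5544, 0.0137, 0.1175]
tcp_rot: [-0.002, 0.891, 0.453, -0.002]
force: [-3.1, 1.2, 2.1]
gripper_width: 0.0242
```

```bash
python3 st.py
```

```text
t 18.9 tcp [0.5544 0.0137 0.1175] yaw 53.91 tilt [-0.0054  0.0028 -1.    ] low [0.5538 0.014  0.0149] F [-3.13  1.2   2.07] M [0.153 0.417 0.079] w 0.0242 q6 -1.074
low->bore tool x,y cm [ 0.02 -0.26] depth below mouth mm 50.1
Mz mean 0.119
```

Emit:
arm_command --series '[-0.005, 0, 0, 0.025, 255, -0.005, 0, 0, 0.025, 255, 0, 0, 0, 0, 255, 0, 0, 0, 0, 255, 0, 0, 0, 0, 255, 0, 0, 0, 0, 255, 0, 0, 0, 0, 255, 0, 0, 0, 0, 255]'

```text
t: 20.15
tcp_pos: [0.5543, 0.0136, 0.1176]
tcp_rot: [-0.002, 0.903, 0.429, -0.002]
force: [-1.8, 0.7, 3.1]
gripper_width: 0.0243
```

```bash
python3 st.py
```

```text
t 20.15 tcp [0.5543 0.0136 0.1176] yaw 50.84 tilt [-0.0054  0.0028 -1.    ] low [0.5538 0.0139 0.015 ] F [-1.83  0.71  3.1 ] M [0.07  0.454 0.07 ] w 0.0243 q6 -1.021
low->bore tool x,y cm [ 0.02 -0.26] depth below mouth mm 50.0
Mz mean 0.102
```

Emit:
arm_command --series '[-0.005, 0, 0, 0.025, 255, -0.005, 0, 0, 0.025, 255, 0, 0, 0, 0, 255, 0, 0, 0, 0, 255, 0, 0, 0, 0, 255, 0, 0, 0, 0, 255, 0, 0, 0, 0, 255, 0, 0, 0, 0, 255]'

```text
t: 21.4
tcp_pos: [0.5542, 0.0135, 0.1175]
tcp_rot: [-0.002, 0.914, 0.405, -0.002]
force: [-1.4, 1.1, 2.3]
gripper_width: 0.0242
```

```bash
python3 st.py
```

```text
t 21.4 tcp [0.5542 0.0135 0.1175] yaw 47.77 tilt [-0.0055  0.0028 -1.    ] low [0.5537 0.0138 0.015 ] F [-1.37  1.07  2.26] M [0.126 0.377 0.102] w 0.0242 q6 -0.967
low->bore tool x,y cm [ 0.02 -0.26] depth below mouth mm 50.0
Mz mean 0.079
```

Emit:
arm_command --series '[-0.005, 0, 0, 0.025, 255, -0.005, 0, 0, 0.025, 255, 0, 0, 0, 0, 255, 0, 0, 0, 0, 255, 0, 0, 0, 0, 255, 0, 0, 0, 0, 255, 0, 0, 0, 0, 255, 0, 0, 0, 0, 255]'

```text
t: 22.65
tcp_pos: [0.5542, 0.0135, 0.1175]
tcp_rot: [-0.002, 0.925, 0.381, -0.002]
force: [-1.5, -0.3, 2.8]
gripper_width: 0.0235
```

```bash
sed -i 's/get_image("side")/get_image("wrist")/' st.py; python3 st.py; python3 - <<'E'
from h import *
im=optics.get_image("wrist")[:,:,::-1];cv2.imwrite("pics/w4.png",cv2.resize(im,(800,600),interpolation=cv2.INTER_CUBIC))
E
```

```text
t 22.65 tcp [0.5542 0.0135 0.1175] yaw 44.74 tilt [-0.0056  0.0026 -1.    ] low [0.5536 0.0137 0.0149] F [-1.53 -0.33  2.8 ] M [0.083 0.373 0.212] w 0.0235 q6 -0.915
low->bore tool x,y cm [ 0.02 -0.26] depth below mouth mm 50.1
Mz mean 0.206
```

View pics/w4.png

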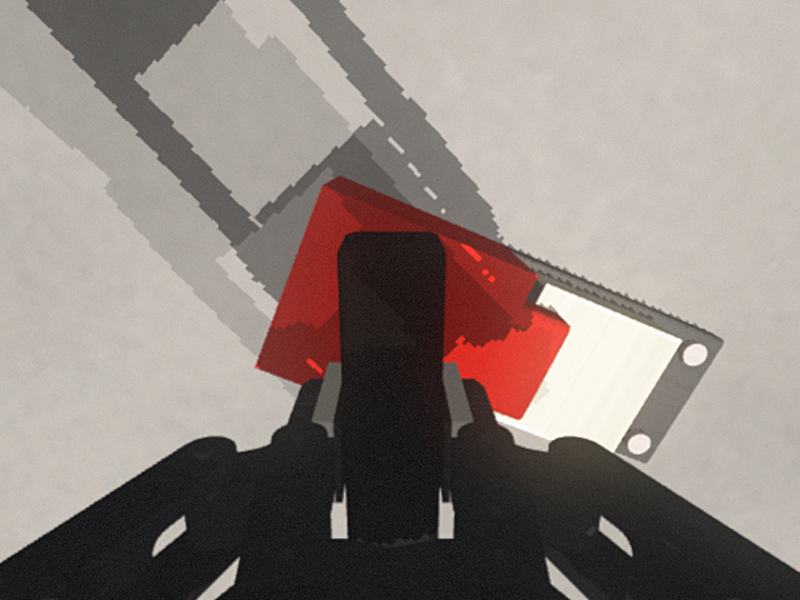

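The picture shows the bar still square in the jaws (edges at x≈341 and 443, no slip). Torque has doubled to 0.21 N m, which suggests the stop. One tiny further turn of 0.02 rad will confirm it.

Emit:
arm_command --series '[0, 0, 0, 0.02, 255, 0, 0, 0, 0, 255, 0, 0, 0, 0, 255, 0, 0, 0, 0, 255, 0, 0, 0, 0, 255, 0, 0, 0, 0, 255, 0, 0, 0, 0, 255, 0, 0, 0, 0, 255]'

```text
t: 23.95
tcp_pos: [0.5541, 0.0135, 0.1176]
tcp_rot: [-0.002, 0.929, 0.371, -0.002]
force: [-1.4, 0.7, 2.9]
gripper_width: 0.024
```

```bash
python3 st.py
```

```text
t 23.95 tcp [0.5541 0.0135 0.1176] yaw 43.54 tilt [-0.0055  0.0025 -1.    ] low [0.5536 0.0137 0.015 ] F [-1.43  0.72  2.85] M [0.11  0.375 0.303] w 0.024 q6 -0.894
low->bore tool x,y cm [ 0.01 -0.26] depth below mouth mm 50.0
Mz mean 0.268
```

The torque rose to 0.27 N m for 0.02 rad, so it is at the stop. I'll release and retreat.

Emit:
arm_command --series '[0, 0, 0, -0.015, 255, 0, 0, 0, 0, 0, 0, 0, 0, 0, 0, 0, 0, 0, 0, 0, 0, 0, 0, 0, 0, 0, 0, 0, 0, 0, 0, 0, 0, 0, 0, 0, 0, 0, 0, 0]'

```text
t: 25.2
tcp_pos: [0.5551, 0.013, 0.1168]
tcp_rot: [-0.002, 0.926, 0.377, -0.001]
force: [0.5, -0.2, 0.3]
gripper_width: 0.0851
```

Emit:
arm_command --series '[0, 0, -1, 0, 0, 0, 0, -2, 0, 0, 0, 0, -3, 0, 0, 0, 0, -3, 0, 0, 0, 0, -3, 0, 0, 0, 0, -1, 0, 0, 0, 0, 0, 0, 0, 0, 0, 0, 0, 0]'

```text
t: 26.2
tcp_pos: [0.555, 0.0129, 0.2526]
tcp_rot: [-0.002, 0.926, 0.377, -0.001]
force: [0.2, 0.5, -0.6]
gripper_width: 0.0853
```

```bash
python3 - <<'E'
from h import *
s=read_state();print(s["t"],s["tcp_pos"].round(4),s["force"].round(2),s["gripper_width"])
a=optics.get_image("wrist")[:,:,::-1];b=optics.get_image("side")[:,:,::-1];c=optics.get_image("scene")[:,:,::-1]
np.savez("w5.npz",p=s["tcp_pos"],q=s["tcp_rot"])
r=lambda i:cv2.resize(i,(400,300),interpolation=cv2.INTER_AREA)
cv2.imwrite("pics/fin.png",np.vstack([np.hstack([r(a),r(b)]),np.hstack([r(c),cv2.resize(b[180:300,190:350],(400,300),interpolation=cv2.INTER_CUBIC)])]))
E
```

```text
26.2 [0.555  0.0129 0.2526] [ 0.22  0.48 -0.62] 0.08528139631876555
```

View pics/fin.png

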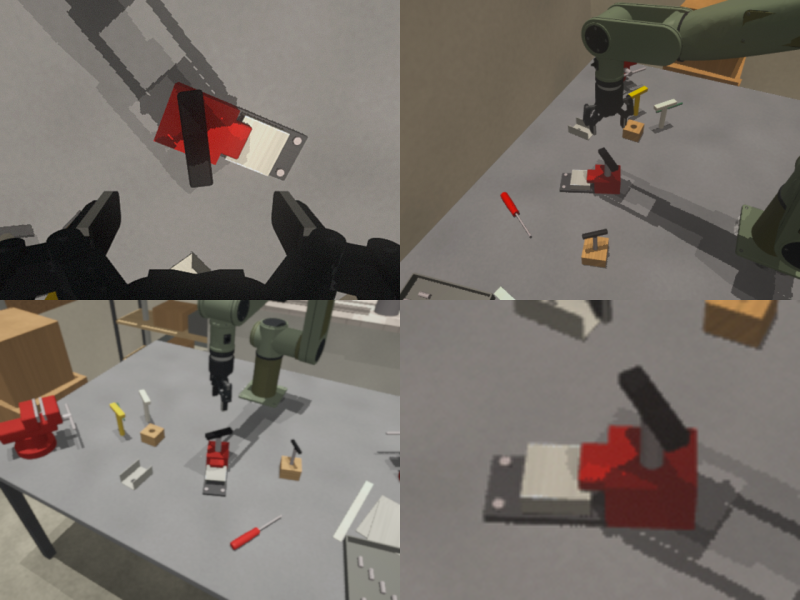

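The final views show the key standing in the jig and the other objects where they were. In the wrist view the bar is about 6° off the jaw direction, so I'll measure its pose. A little free play in the socket is expected.

```bash
python3 - <<'E'
from h import *
s=read_state();p,q=s["tcp_pos"],s["tcp_rot"]
im=optics.get_image("wrist")
g=im.max(2); roi=(g<75).astype(np.uint8); m=np.zeros_like(roi); m[115:268,235:310]=roi[115:268,235:310]
m=cv2.morphologyEx(m,cv2.MORPH_OPEN,np.ones((5,5)))
n,l,st,ce=cv2.connectedComponentsWithStats(m);k=1+np.argmax(st[1:,4]);print(st[k])
cs,_=cv2.findContours((l==k).astype(np.uint8),0,cv2.CHAIN_APPROX_NONE);box=cv2.boxPoints(cv2.minAreaRect(cs[0]));print(box.round(1).tolist())
P=np.array([onz(ray("wrist",b,(p,q)),.147)[:2] for b in box]);e=P-np.roll(P,1,0);print(np.linalg.norm(e,axis=1).round(4));i=np.argmax(np.linalg.norm(e,axis=1));print("yaw",np.degrees(np.arctan2(e[i,1],e[i,0])),"c",P.mean(0).round(4))
Rt=R.from_quat(np.roll(q,-1)).as_matrix();print("tool x yaw",np.degrees(np.arctan2(Rt[1,0],Rt[0,0])),s["t"])
E
```

```text
[ 248  115   50  148 4802]
[[245.3000030517578, 115.5999984741211], [281.79998779296875, 111.19999694824219], [299.3999938964844, 259.1000061035156], [262.8999938964844, 263.3999938964844]]
[0.1089 0.0246 0.1085 0.0277]
yaw 140.0717598311071 c [0.5475 0.0191]
tool x yaw 44.336950786317594 26.35
```

The bar's yaw is -40°, about 62° (1.09 rad) clockwise from where the key went in. The 6° it gave back on release is less than the socket's play of about 8.5° plus grip wind-up, so the screw should have stayed at its stop. The gripper is clear and nothing else has moved, so I'm handing in.

```bash
python3 -c "
from station import order; print(order.close_job())"
```

```text
the job is handed in; nothing more can be done
None
```

The thicker key is standing in the screw, turned clockwise to its stop, and I handed the job in at about 26 s of the 56 s allowed.

- **Insertion:** I read the socket's angle with the wrist camera and turned the key 26° to match. It went straight to the full 50 mm depth with about 6 N of press, so no search turning was needed.
- **Turning:** Torque stayed near 0.1 N m through most of the turn, then rose to 0.21 and 0.27 N m over the last 0.02–0.05 rad. I took that as the stop. The gripper had turned about 1.2 rad in total.
- **Final views:** The key stands in the jig, and the slim key, bracket and screwdriver look undisturbed. The gripper is open and about 14 cm higher, with no contact force.
- **Disagreement:** After release the bar sat about 6° back from the jaw direction and leaned slightly, with its centre about 5 mm off the bore axis. This is within the socket's play plus grip wind-up, so I judged that the screw itself did not move, but I did not re-grip to check.

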